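# Feed one spacer disc from the magazine and park it on the cork spot

## Robot

A 6-joint arm with a two-finger parallel gripper is mounted at the origin on the work surface. World frame = base frame: x ahead of the robot, y to its left, z up, the work surface at z = 0. Lengths are in mm, angles in rad, forces in N, time in s.
With the tool pointing down it reaches from about 250 to 800 mm from the base axis. Payload 8.5 kg.
Tool frame: the origin (TCP) lies at the centre of the arm's flange, where the gripper is bolted on; the fingertips stand 173 mm ahead of it and the grasp point (between the pads) lies 155 mm ahead of it (tip_reach is the distance from the TCP to the fingertips, in mm); x points along the fingers, y is the direction in which the jaws open and shut, and the axes are right-handed (so a half turn about x gives the same grasp; the last joint's range is limited). The gripper opens to 85 mm and grips with 20 to 120 N. Pads are 22 mm wide; open, the fingers measure 114 mm over their backs; the gripper's body (76 mm by 85 mm) begins 54 mm behind the grasp point. The pads swing forward as they close: fully open they stand 13 mm farther back than shut.
Start: joints at [-1.122, 0.238, -0.013, 1.319, 0, 1.571], TCP at [227.776, -472.986, 404.676] pointing down, gripper open.
Joint ranges: [-2.66, 2.66], [-1.03, 1.9], [-1.14, 1.46], [-1.82, 2.27], [-1.45, 1.34], [-3.14, 3.14]. Speed limits (rad/s): [2.22, 2.22, 2.79, 3.14, 3.14, 3.14].

## Interface

Orientations are given as a unit quaternion [x, y, z, w].
In Python, from plant import get_state, snapshot, camera_info, sign_off, tip_reach gives the robot as it stands.
- The arm moves only by the shell command python3 -m crank 'ROWS' [FORCE]. ROWS is a JSON object of lists of equal length, an entry for each row: "slide": the shift along the tool's x, y, z in cm, a list of three; "twist": the turn about the tool's x in degrees; "claw": the opening, from 0 (shut) to 1 (fully open). A call has 1 to 12 rows; each row shifts and turns the commanded pose from where the row before left it, along the tool's axes as they then stand; what a row does not reach is not made up. A row lasts 1/8 s, in which the tool goes at most 62.5 mm and 10.7 degrees, less where a joint would pass 70% of its speed; a pose out of reach is approached as far as the arm can. A call is refused whole if a number of a shift passes 6.25 or a number of a turn 10.7, either way. A call with a gripper value outside its range is refused whole. The fingers move at their own pace and stop on an object; FORCE is the grip in N (left out, the last holds). Time passes only in rows, so rows that do not move let the fingers close. It gives the time, the measured TCP pose, the force and the opening at its end, in the units of the state.
- get_state(): the state, without advancing time (a new reading comes with each control period).
- snapshot(name): name is "scene" or "top" or "wrist"; returns the picture (420x560x3 uint8, red, green, blue); there is no depth.
- camera_info(name): a dict with "fx", "fy", "cx", "cy" (pixels), "R" (3x3) and "t" (3): a world point X has camera coordinates R X + t; the wrist camera has in their place "tool_from_camera" (4x4, takes a point from camera to tool coordinates, whose origin is the TCP and whose axes are the tool frame's). Camera axes: x right, y down, z forward; pixel columns grow to the right and rows downward; lengths in mm; the calibration is good to about 2 mm. The wrist camera is an equidistant fisheye: a pixel r from the principal point sees the ray r / f radians off the axis. A picture is of the moment at which its call begins: read the wrist's pose just before it. camera_info takes no time and is no camera call.
- sign_off(): hands the job in, once; it reports no verdict.
The state is a dict: "time_s": time; "joint_pos": joint angles; "dq": joint speeds; "joint_torque": joint torques, N m; "tcp_pos": TCP position; "ee_rot": TCP orientation; "force": force on the tool from outside, world axes, zero at the start; "ft_torque": the same for the moment, N m; "finger_gap": opening from 0.0 (shut) to 1.0 (fully open).
Only numpy, scipy, OpenCV 4.12 (cv2) and the standard library are available. Lean on these libraries where they do the work, as an engineer would, in place of code of your own. Each camera call takes 0.05 s, during which the arm holds its last target.

## Task

Press the feeder's plunger fully down once so that a single steel spacer disc slides out of the magazine onto the black apron, and let the plunger come back up. Then, with the fingertips, nudge that disc along the apron until it lies wholly on the round cork spot. Do not pinch or lift the disc, leave the other discs in the magazine, and do not disturb the profile offcut, flask and wire spool standing around.

Things in the scene. Friction and masses are not known exactly. Their poses are not given: they have to be found in the camera images.
- feeder: fixed spacer feeder; origin on the bench (height 0) under the magazine's axis, +x is the way discs are ejected, z up. Flat black apron, top 8 mm above the bench, spans x -20 to +130, y -185 to +185 mm. Grey lever housing behind the magazine: x -105 to -22, y -30 to +30 mm, top 60 mm above the bench
- magazine_top (a point): centre of the open top of the square magazine, 51 mm above the feeder's origin. Clear panels and aluminium corner bars, 51 mm in x by 57 mm in y, centred on the origin; a slot low in its +x side lets out one disc at a time, pushed by a blade 2.4 mm per mm of plunger travel; the blade goes back in as the plunger rises
- landing (a point): point on the apron top (8 mm above the bench) 59 mm from the feeder's origin along its +x: here, or up to 25 mm farther out if the press is brisk, the centre of the ejected disc comes to rest, clear of the magazine
- plunger_top (a point): centre of the top face of the round black plunger cap (40 mm diameter, 10 mm thick) on the grey housing, 62 mm behind the feeder's origin; at rest 100 mm above the bench, 75 mm when fully pressed; it is pressed straight down and moves with the cap
- plunger (a joint): plunger travel in m: 0 up at rest, 0.025 fully down (hard stop). Spring return; the press takes about 3 to 5 N at first and 8 N near the bottom when done slowly (some N more when fast), then force rises steeply at the stop
- disc_1_center (a point): centre (half-way up) of the lowest disc in the magazine, the one that is ejected: flat steel spacer disc 34 mm diameter, 8 mm thick, about 45 g, with a 14 mm dark bore mark; its centre is 12 mm above the bench both in the magazine and on the apron
- disc_2_center (a point): centre of the second disc of the stack, same kind; it rests on the first and drops 8 mm after the plunger has come back. It must stay in the magazine
- disc_3_center (a point): centre of the top disc of the stack, same kind. It must stay in the magazine
- pad_center (a point): centre of the round cork spot, 90 mm diameter, let into the apron flush with its top (8 mm above the bench, no edge to feel), on the left or right part of the apron, about 90 to 130 mm to the side of the feeder's x axis
- offcut_center (a point): centre of a standing offcut of aluminium profile, 20 x 20 mm, 50 mm high, loose on the apron on the side away from the cork spot; leave it alone
- flask_center (a point): a point on the axis, 50 mm above the bench, of a small stoppered conical glass flask, 64 mm base diameter, 105 mm high, standing loose on the bench beside the grey housing; leave it alone
- spool_center (a point): centre of a spool of wire standing on end, 58 mm diameter, 42 mm high, loose on the bench on the other side of the grey housing; leave it alone
There are look-alikes about, which are no part of the job. What is shaped like the part that bears disc_3_center but blue or purple is not meant.

How it is judged:
By the outcome, as a careful person would: the job done as asked, in the order asked, and still so for the second after the job is handed in, with the robot touching nothing.
It also fails if it takes over 42 s, if anything falls off the work surface, if the arm or the gripper's body presses on something with over 40 N, if the wrist force passes 120 N, or if a joint passes its speed limit or range.

## Working session

There is one attempt and no reset: what is moved stays moved. The work goes in short steps, Python scripts to look and compute and a shell command to move; the robot and the scene stay as the last step left them, time stands still between calls to the robot, and variables do not carry over. Pictures are saved under pics/ and viewed, and the job is handed in when it is done.

```bash
mkdir -p pics; ls; python3 - <<'E'
from plant import *
import cv2
print(get_state()); print(tip_reach)
for n in ("scene","top","wrist"):
    print(n,camera_info(n))
for n in ("scene","top"):
    cv2.imwrite(f"pics/{n}0.png",cv2.cvtColor(snapshot(n),cv2.COLOR_RGB2BGR))
E
```

```text
pics
{'time_s': 0.0, 'joint_pos': array([-1.12198827e+00,  2.38804519e-01, -1.42450481e-02,  1.31920525e+00,
       -2.15879798e-06,  1.57078460e+00]), 'dq': array([ 0.00059662, -0.00084641, -0.00079247,  0.00055705,  0.00136   ,
       -0.00093127]), 'joint_torque': array([-6.11768264e-04, -5.38783336e+01,  3.46432722e+01,  1.84801879e-02,
       -6.31609555e-05,  7.52140323e-06]), 'tcp_pos': array([ 227.72369559, -472.86277474,  404.06857506]), 'ee_rot': array([-0.68926083, -0.15785576,  0.6894918 , -0.15685065]), 'force': array([-0.58101865,  0.99303931, -0.54491375]), 'ft_torque': array([-0.01488608,  0.00356396,  0.01507657]), 'finger_gap': 0.9985971744380011}
173.4
scene {'fx': 450.2852602344172, 'fy': 450.2852602344172, 'cx': 279.93686324048485, 'cy': 200.8689169952178, 'R': array([[ 0.20385444,  0.97898843,  0.00500104],
       [ 0.49677712, -0.09903925, -0.86220863],
       [-0.84359698,  0.17824946, -0.50652865]]), 't': array([-167.15098257, -181.06412097, 1313.15715496])}
top {'fx': 530.2068081193089, 'fy': 530.2068081193089, 'cx': 268.97593812211807, 'cy': 201.4247471670401, 'R': array([[ 0.01915937, -0.99932383,  0.03138166],
       [-0.99505111, -0.02211949, -0.09687109],
       [ 0.09749973, -0.02937037, -0.99480208]]), 't': array([ 13.04294006, 555.27752169, 926.39411889])}
wrist {'fx': 325.19226210127806, 'fy': 325.19226210127806, 'cx': 279.80852307649997, 'cy': 214.92576243316384, 'tool_from_camera': array([[ 1.70420484e-04, -2.99468753e-01,  9.54106093e-01,
         3.15464064e+01],
       [ 9.99999772e-01, -5.71996661e-04, -3.58152593e-04,
         3.39519166e-01],
       [ 6.53001010e-04,  9.54105937e-01,  2.99468587e-01,
        -7.60738317e+01],
       [ 0.00000000e+00,  0.00000000e+00,  0.00000000e+00,
         1.00000000e+00]])}
```

View pics/scene0.png

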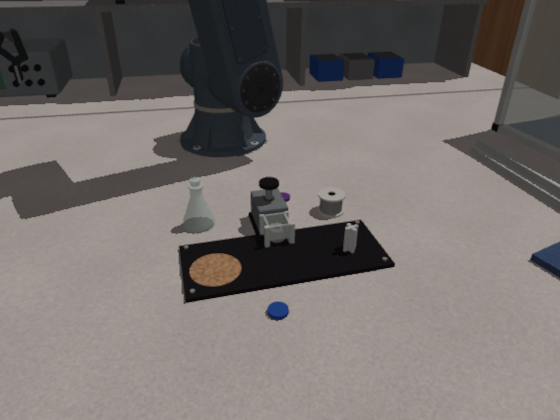

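View pics/top0.png

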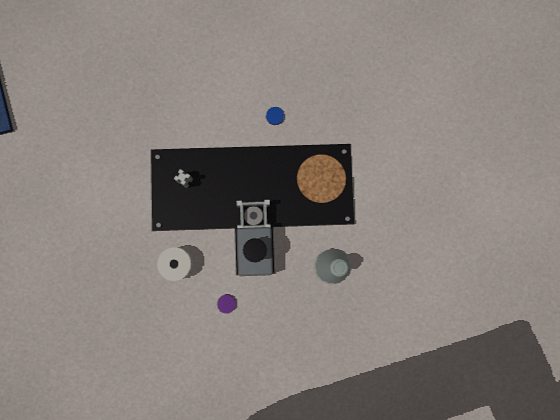

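The top view shows the apron from (152,150) to (354,223), the magazine at (253,215), the plunger cap at (255,250) and the cork spot at (321,178). The offcut is at (182,178), the flask at (333,266) and the spool at (174,264).

Possible mix-ups:
- **Disc:** the grey stack in the magazine at (253,215) is the one I want. The blue disc at (275,116) and the purple disc at (227,303) are decoys.
- **Plunger cap:** the black cap at (255,250). The spool's dark hole at (174,264) could be mistaken for it.

```bash
cat > h.py <<'E'
import numpy as np, cv2
from plant import *
def ray(cam,u,v,z):
    c=camera_info(cam);R=np.array(c["R"]);t=np.array(c["t"])
    d=R.T@np.array([(u-c["cx"])/c["fx"],(v-c["cy"])/c["fy"],1]);o=-R.T@t
    return o+d*(z-o[2])/d[2]
def proj(cam,X):
    c=camera_info(cam);p=np.array(c["R"])@np.array(X)+c["t"]
    return np.array([c["fx"]*p[0]/p[2]+c["cx"],c["fy"]*p[1]/p[2]+c["cy"]])
def blobs(m,mn=60):
    n,l,s,c=cv2.connectedComponentsWithStats(m.astype(np.uint8))
    return [(tuple(s[i]),c[i].round(1)) for i in range(1,n) if s[i,4]>mn]
E
python3 - <<'E'
from h import *
for cam in("top","scene"):
    im=cv2.imread(f"pics/{cam}0.png");hsv=cv2.cvtColor(im,cv2.COLOR_BGR2HSV)
    m=(hsv[...,0]<22)&(hsv[...,1]>110)&(hsv[...,2]>70)
    m[:120]=0
    for s,c in blobs(m): print(cam,"cork",s,c,ray(cam,*c,8).round(1))
    m=cv2.morphologyEx((hsv[...,2]<40).astype(np.uint8),cv2.MORPH_CLOSE,np.ones((3,3)))
    for s,c in blobs(m): print(cam,"dark",s,c,ray(cam,*c,100).round(1))
    if cam=="top":
        cn,_=cv2.findContours(m,cv2.RETR_EXTERNAL,cv2.CHAIN_APPROX_NONE)
        c=max([c for c in cn if cv2.boundingRect(c)[1]<200],key=cv2.contourArea)
        b=cv2.boxPoints(cv2.minAreaRect(c));print(b)
        for p in b:print(ray(cam,*p,8).round(1))
im=cv2.imread("pics/top0.png")[185:290,140:370]
cv2.imwrite("pics/crop.png",cv2.resize(im,None,fx=3.4,fy=3.4,interpolation=cv2.INTER_CUBIC))
E
```

```text
top cork (np.int32(297), np.int32(154), np.int32(49), np.int32(49), np.int32(1874)) [321.  178.2] [602.  -71.3   8. ]
top dark (np.int32(0), np.int32(79), np.int32(13), np.int32(55), np.int32(115)) [  5.2 109.1] [692.  467.9 100. ]
top dark (np.int32(151), np.int32(144), np.int32(203), np.int32(129), np.int32(13179)) [242.5 186.8] [571.1  71.1 100. ]
top dark (np.int32(243), np.int32(239), np.int32(24), np.int32(23), np.int32(437)) [254.8 249.9] [467.2  48.5 100. ]
[[150.14026 149.11946]
 [351.26328 143.60924]
 [354.7195  269.7611 ]
 [153.5965  275.27136]]
[648.4 244.3   8. ]
[ 668.3 -127.2    8. ]
[ 435.3 -134.5    8. ]
[418.8 228.8   8. ]
scene cork (np.int32(189), np.int32(253), np.int32(53), np.int32(34), np.int32(1375)) [214.9 269.4] [605.  -71.2   8. ]
scene dark (np.int32(180), np.int32(0), np.int32(102), np.int32(157), np.int32(11278)) [228.3  72.6] [-348.9   59.3  100. ]
scene dark (np.int32(102), np.int32(12), np.int32(20), np.int32(80), np.int32(622)) [111.8  47.6] [-844.7 -381.3  100. ]
scene dark (np.int32(0), np.int32(28), np.int32(33), np.int32(59), np.int32(864)) [15.3 55.9] [-753.8 -733.9  100. ]
scene dark (np.int32(440), np.int32(33), np.int32(19), np.int32(17), np.int32(90)) [450.4  41.8] [-698.1 1107.9  100. ]
scene dark (np.int32(50), np.int32(41), np.int32(22), np.int32(50), np.int32(614)) [60.9 64.2] [-580.9 -532.5  100. ]
scene dark (np.int32(314), np.int32(53), np.int32(58), np.int32(26), np.int32(402)) [343.5  58.6] [-474.7  522.3  100. ]
scene dark (np.int32(372), np.int32(52), np.int32(28), np.int32(6), np.int32(128)) [385.1  54.4] [-513.3  711.9  100. ]
scene dark (np.int32(260), np.int32(178), np.int32(18), np.int32(12), np.int32(188)) [268.6 183.3] [479.6  48.1 100. ]
scene dark (np.int32(180), np.int32(213), np.int32(214), np.int32(89), np.int32(8509)) [285.8 259.3] [717.1  29.7 100. ]
```

View pics/crop.png

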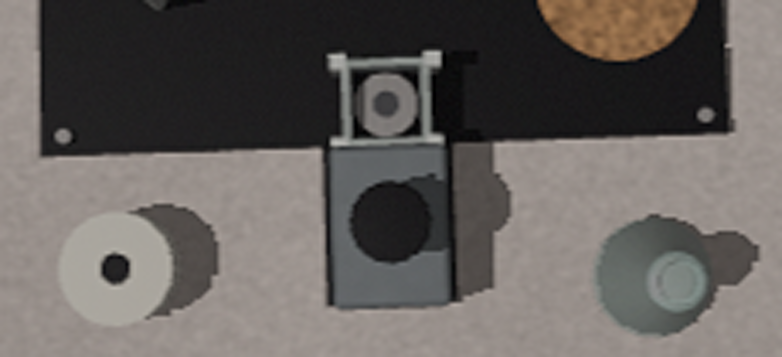

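The choice is confirmed: the grey disc stack is in the magazine, and the black cap is on the grey housing. Next I'll work out the feeder frame and the move to the plunger.

```bash
cat >> h.py <<'E'
from scipy.spatial.transform import Rotation as Ro
ex=np.array([.9986,.0535,0]);ey=np.array([-.0535,.9986,0]);O=np.array([528.5,51.4,0])
def F(x,y,z=0): return O+ex*x+ey*y+np.array([0,0,z])
def toF(p): d=np.array(p)-O; return np.array([d@ex,d@ey,d[2]])
def show(target=None):
    s=get_state();R=Ro.from_quat(s["ee_rot"]).as_matrix();p=s["tcp_pos"]
    tip=p+R[:,0]*173.4
    print("t",round(s["time_s"],2),"tcp",p.round(1),"tip",tip.round(1),"tipF",toF(tip).round(1),"F",s["force"].round(1),"gap",round(s["finger_gap"],3))
    print("axes x",R[:,0].round(3),"y",R[:,1].round(3),"z",R[:,2].round(3),"angle of tool y in feeder deg",np.degrees(np.arctan2(R[:,1]@ey,R[:,1]@ex)).round(2))
    if target is not None: print("slide cm",(R.T@(np.array(target)-tip)/10).round(2))
E
python3 - <<'E'
from h import *
print("cap",F(-62,0),"pad F",toF([603,-71.3,8]))
print("offcut",toF(ray("top",184,180,30)),"flask",toF(ray("top",339,267,105)),"spool",toF(ray("top",174,264,42)), "mag stack",toF(ray("top",140+387/3.4,185+103/3.4,32)))
show(F(-62,0,130))
E
```

```text
cap [466.5868  48.083    0.    ] pad F [  67.83125 -126.51397    8.     ]
offcut [ 67.86408274 122.62083344  30.        ] flask [ -93.96721833 -136.42038935  105.        ] spool [-80.65394556 141.21045284  42.        ] mag stack [ 0.44189957 -0.21187801 32.        ]
t 0.1 tcp [ 227.7 -472.9  404.2] tip [ 227.6 -472.7  230.8] tipF [-328.5 -507.3  230.8] F [ 0.9 -0.5 -0.5] gap 1.001
axes x [-0.001  0.001 -1.   ] y [ 0.434 -0.901 -0.001] z [-0.901 -0.434  0.   ] angle of tool y in feeder deg -67.35
slide cm [ 10.12 -36.54 -44.13]
```

```bash
python3 -m crank '{"slide":[[0,-3.05,-3.68],[0,-3.05,-3.68],[0,-3.05,-3.68],[0,-3.05,-3.68],[0,-3.05,-3.68],[0,-3.05,-3.68],[0,-3.05,-3.68],[0,-3.05,-3.68],[0,-3.05,-3.68],[0,-3.05,-3.68],[0,-3.05,-3.68],[0,-3.05,-3.68]],"twist":[0,0,0,0,0,0,0,0,0,0,0,0],"claw":[0,0,0,0,0,0,0,0,0,0,0,0]}'
python3 -m crank '{"slide":[[0,0,0],[0,0,0],[0,0,0],[0,0,0],[0,0,0],[0,0,0],[0,0,0],[0,0,0]],"twist":[-8.4,-8.4,-8.4,-8.4,-8.4,-8.4,-8.4,-8.5],"claw":[0,0,0,0,0,0,0,0]}'
python3 - <<'E'
from h import *
show(F(-62,0,110))
E
```

```text
time_s: 1.6
tcp_pos: [467.2, 50.0, 404.5]
ee_rot: [-0.689, -0.157, 0.689, -0.157]
force: [-0.5, -1.0, -0.3]
finger_gap: 0.003
time_s: 2.6
tcp_pos: [466.7, 48.4, 404.4]
ee_rot: [0.485, 0.514, -0.486, 0.514]
force: [-0.5, 0.7, 0.3]
finger_gap: -0.004
t 2.6 tcp [466.7  48.4 404.4] tip [466.6  48.4 231. ] tipF [-62.    0.3 231. ] F [-0.5  0.7  0.3] gap -0.004
axes x [-0.001  0.    -1.   ] y [ 0.998  0.057 -0.001] z [ 0.057 -0.998 -0.   ] angle of tool y in feeder deg 0.23
slide cm [1.21e+01 1.00e-02 3.00e-02]
```

```bash
python3 -m crank '{"slide":[[2.5,0,0],[2.5,0,0],[2.5,0,0],[2.5,0,0],[0,0,0]],"twist":[0,0,0,0,0],"claw":[0,0,0,0,0]}'
python3 - <<'E'
from h import *
show(F(-62,0,100))
im=cv2.cvtColor(snapshot("scene"),cv2.COLOR_RGB2BGR)[120:300,170:400]
cv2.imwrite("pics/s1.png",cv2.resize(im,None,fx=3.3,fy=3.3,interpolation=cv2.INTER_CUBIC))
E
```

```text
time_s: 3.22
tcp_pos: [466.0, 48.3, 303.2]
ee_rot: [0.486, 0.514, -0.488, 0.512]
force: [0.3, 0.2, 0.4]
finger_gap: 0.002
t 3.23 tcp [466.   48.3 303.2] tip [465.3  48.3 129.8] tipF [-63.2   0.2 129.8] F [0.3 0.2 0.4] gap 0.002
axes x [-0.004 -0.    -1.   ] y [ 0.999  0.053 -0.004] z [ 0.053 -0.999  0.   ] angle of tool y in feeder deg -0.05
slide cm [2.98 0.14 0.02]
```

View pics/s1.png

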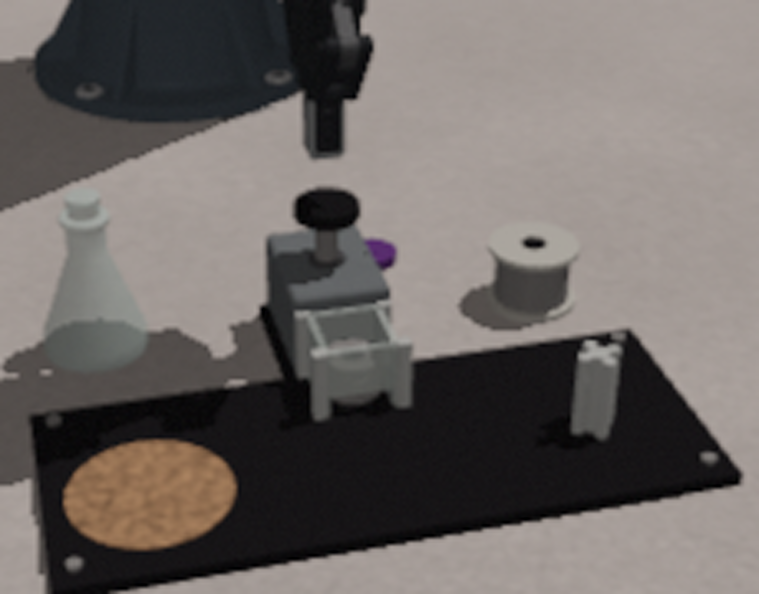

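The closed fingertips are centred above the cap, about 30 mm up, which agrees with a reach of 173 mm for the closed gripper. I'll press slowly.

```bash
python3 -m crank '{"slide":[[1.4,0.05,0],[1.3,0.05,0],[0.4,0,0],[0.4,0,0],[0.4,0,0],[0.4,0,0],[0.4,0,0],[0.4,0,0],[0.2,0,0]],"twist":[0,0,0,0,0,0,0,0,0],"claw":[0,0,0,0,0,0,0,0,0]}'
python3 - <<'E'
from h import *
show(F(-62,0,75))
E
```

```text
time_s: 4.4
tcp_pos: [467.5, 48.4, 252.1]
ee_rot: [0.487, 0.513, -0.487, 0.513]
force: [-4.0, -0.8, 9.7]
finger_gap: 0.003
t 4.4 tcp [467.5  48.4 252.1] tip [467.4  48.4  78.7] tipF [-61.2   0.3  78.7] F [-4.  -0.8  9.7] gap 0.003
axes x [-0.  0. -1.] y [ 0.999  0.053 -0.   ] z [ 0.053 -0.999 -0.   ] angle of tool y in feeder deg -0.05
slide cm [ 0.37 -0.08  0.03]
```

```bash
python3 -m crank '{"slide":[[0.2,0,0],[0.1,0,0],[0.1,0,0]],"twist":[0,0,0],"claw":[0,0,0]}'
python3 -m crank '{"slide":[[0.1,0,0],[0,0,0]],"twist":[0,0],"claw":[0,0]}'
```

```text
time_s: 4.78
tcp_pos: [467.5, 48.4, 248.3]
ee_rot: [0.487, 0.513, -0.487, 0.513]
force: [-6.1, -0.9, 20.8]
finger_gap: -0.001
time_s: 5.03
tcp_pos: [467.4, 48.4, 248.3]
ee_rot: [0.487, 0.513, -0.487, 0.513]
force: [-8.7, -1.1, 22.3]
finger_gap: -0.003
```

```bash
python3 - <<'E'
from h import *
show(F(-62,0,75))
im=cv2.cvtColor(snapshot("scene"),cv2.COLOR_RGB2BGR)[120:300,170:400]
cv2.imwrite("pics/s2.png",cv2.resize(im,None,fx=3.3,fy=3.3,interpolation=cv2.INTER_CUBIC))
E
```

```text
t 5.03 tcp [467.4  48.4 248.3] tip [467.5  48.4  74.9] tipF [-61.1   0.3  74.9] F [-8.7 -1.1 22.3] gap -0.003
axes x [ 0.  0. -1.] y [0.999 0.053 0.   ] z [ 0.053 -0.999 -0.   ] angle of tool y in feeder deg -0.05
slide cm [-0.01 -0.09  0.03]
```

View pics/s2.png

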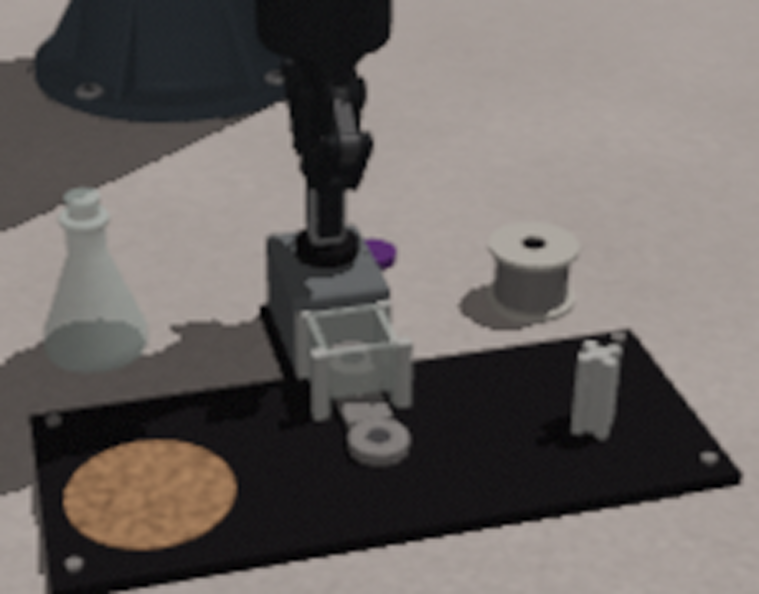

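The plunger is at its stop (tips at z = 74.9, 22 N), and the disc is out at crop (378,440). I'll rise now.

```bash
python3 -m crank '{"slide":[[-0.5,0,0],[-0.8,0,0],[-0.8,0,0],[-1,0,0],[-2,0,0],[-3,0,0],[0,0,0]],"twist":[0,0,0,0,0,0,0],"claw":[0,0,0,0,0,0,0.3]}'
python3 - <<'E'
from h import *
im=cv2.cvtColor(snapshot("scene"),cv2.COLOR_RGB2BGR)
cv2.imwrite("pics/s3.png",cv2.resize(im[120:300,170:400],None,fx=3.3,fy=3.3,interpolation=cv2.INTER_CUBIC))
t=cv2.cvtColor(snapshot("top"),cv2.COLOR_RGB2BGR);cv2.imwrite("pics/t3.png",cv2.resize(t[130:290,140:370],None,fx=3.4,fy=3.4,interpolation=cv2.INTER_CUBIC))
show()
E
```

```text
time_s: 5.95
tcp_pos: [468.7, 48.5, 330.0]
ee_rot: [0.488, 0.512, -0.486, 0.514]
force: [0.5, 0.7, 0.4]
finger_gap: 0.2
t 6.05 tcp [467.9  48.4 327.8] tip [468.   48.5 154.4] tipF [-60.6   0.3 154.4] F [-0.3 -0.4 -1. ] gap 0.303
axes x [ 0.001  0.    -1.   ] y [0.999 0.053 0.001] z [ 0.053 -0.999 -0.   ] angle of tool y in feeder deg -0.05
```

View pics/s3.png

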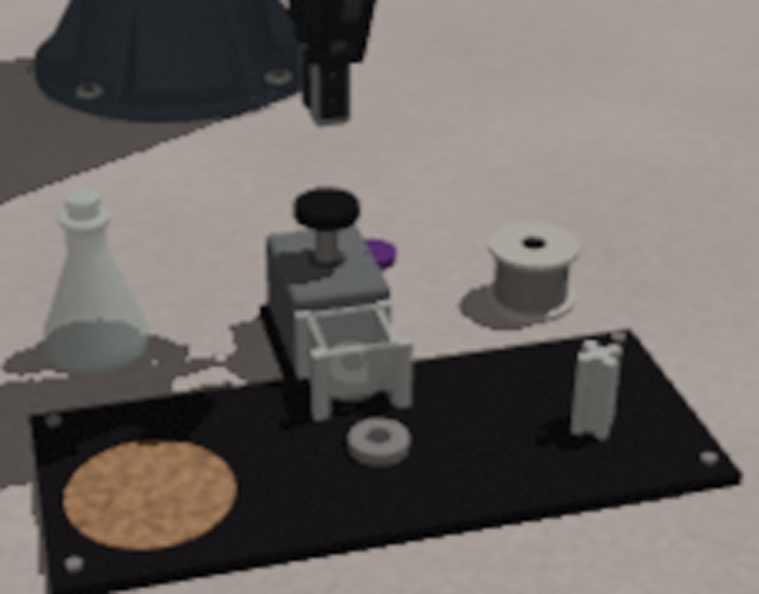

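View pics/t3.png

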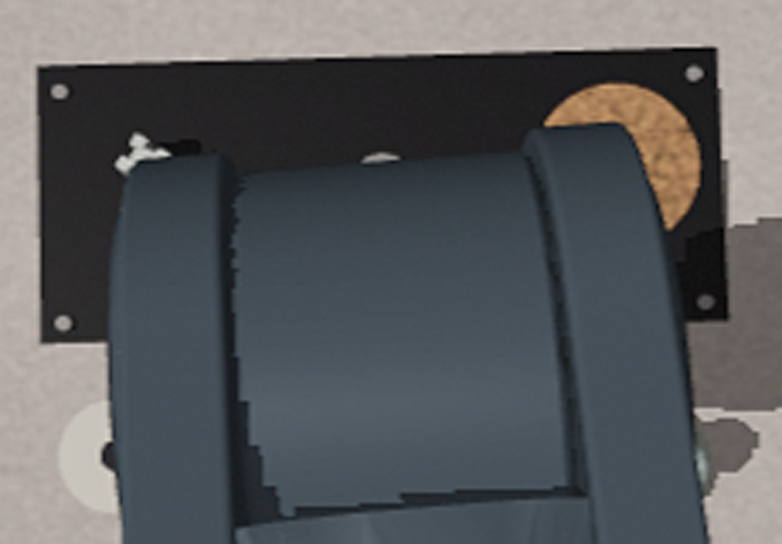

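```bash
python3 - <<'E'
from h import *
u,v=170+379/3.3,120+436/3.3
d=ray("scene",u,v,16);print("disc",d,toF(d))
show(F(toF(d)[0]+1,48,60))
E
```

```text
disc [590.71698282  56.75310357  16.        ] [62.41627008  2.01700065 16.        ]
t 6.05 tcp [467.9  48.4 327.8] tip [468.   48.5 154.4] tipF [-60.6   0.3 154.4] F [-0.3 -0.4 -1. ] gap 0.303
axes x [ 0.001  0.    -1.   ] y [0.999 0.053 0.001] z [ 0.053 -0.999 -0.   ] angle of tool y in feeder deg -0.05
slide cm [ 9.45 12.39 -4.78]
```

```bash
python3 -m crank '{"slide":[[0,4,-1.6],[0,4.1,-1.6],[0,4.1,-1.6],[3.1,0,0],[3.1,0,0],[3.2,0,0],[1.5,0,0],[1.5,0,0],[1.2,0,0],[0,0,0]],"twist":[0,0,0,0,0,0,0,0,0,0],"claw":[0.3,0.3,0.3,0.3,0.3,0.3,0.3,0.3,0.3,0.3]}'
python3 - <<'E'
from h import *
show(F(61,48,9))
im=cv2.cvtColor(snapshot("scene"),cv2.COLOR_RGB2BGR)
cv2.imwrite("pics/s4.png",cv2.resize(im[180:300,220:400],None,fx=4.4,fy=4.4,interpolation=cv2.INTER_CUBIC))
cv2.imwrite("pics/w4.png",cv2.cvtColor(snapshot("wrist"),cv2.COLOR_RGB2BGR))
E
```

```text
time_s: 7.3
tcp_pos: [587.0, 102.7, 191.2]
ee_rot: [0.486, 0.513, -0.487, 0.513]
force: [0.6, -0.1, 0.2]
finger_gap: 0.3
t 7.3 tcp [587.  102.7 191.2] tip [586.8 102.7  17.8] tipF [61.  48.1 17.8] F [ 0.6 -0.1  0.2] gap 0.3
axes x [-0.001 -0.    -1.   ] y [ 0.999  0.053 -0.001] z [ 0.053 -0.999  0.   ] angle of tool y in feeder deg -0.06
slide cm [0.88 0.   0.01]
```

View pics/s4.png

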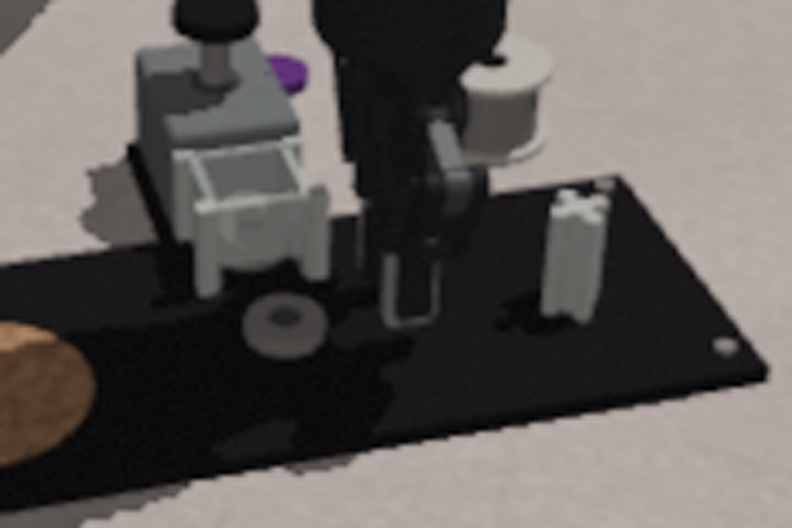

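View pics/w4.png

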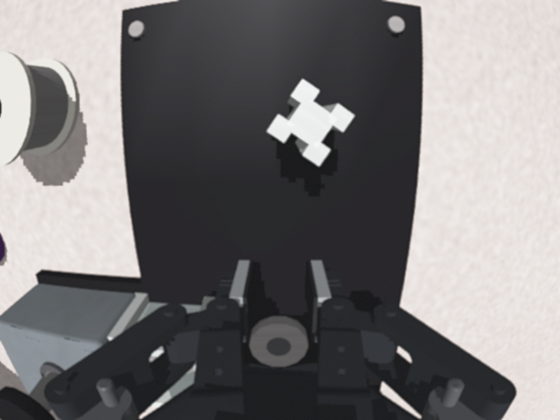

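The wrist view shows the disc at (278,341), centred between the two fingertips at about (240,285) and (318,285). The magazine is clear of them. I'll lower a little more and look again.

```bash
python3 -m crank '{"slide":[[0.5,0,0],[0.3,0,0],[0.1,0,0],[0,0,0]],"twist":[0,0,0,0],"claw":[0.3,0.3,0.3,0.3]}'
python3 - <<'E'
from h import *
show(F(62,20,9))
im=cv2.cvtColor(snapshot("scene"),cv2.COLOR_RGB2BGR)
cv2.imwrite("pics/s5.png",cv2.resize(im[210:270,260:340],None,fx=9,fy=9,interpolation=cv2.INTER_CUBIC))
E
```

```text
time_s: 7.9
tcp_pos: [587.1, 102.8, 182.7]
ee_rot: [0.487, 0.513, -0.487, 0.513]
force: [0.4, -0.4, 0.2]
finger_gap: 0.3
t 7.9 tcp [587.1 102.8 182.7] tip [587.1 102.8   9.3] tipF [61.3 48.2  9.3] F [ 0.4 -0.4  0.2] gap 0.3
axes x [-0.  0. -1.] y [ 0.999  0.053 -0.   ] z [ 0.053 -0.999 -0.   ] angle of tool y in feeder deg -0.05
slide cm [0.03 0.07 2.82]
```

View pics/s5.png

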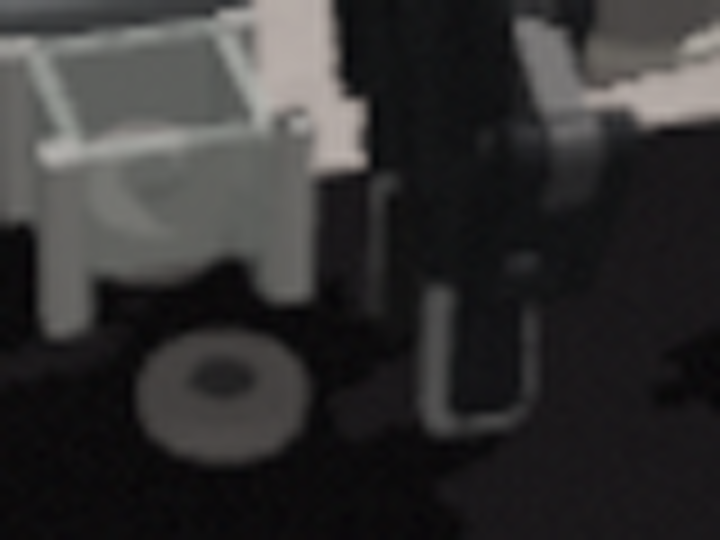

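```bash
python3 - <<'E'
from h import *
for x in(73,80,87):
  for z in(9,12): print(x,z,[( (proj("scene",F(x,y,z))-[260,210])*9).round(0) for y in(37,59)])
print([((proj("scene",p)-[260,210])*9).round() for p in (F(60,1,16),F(60,1,8))])
E
```

```text
73 9 [array([404., 412.]), array([507., 395.])]
73 12 [array([404., 400.]), array([508., 383.])]
80 9 [array([415., 432.]), array([518., 415.])]
80 12 [array([415., 420.]), array([519., 403.])]
87 9 [array([425., 453.]), array([530., 436.])]
87 12 [array([426., 441.]), array([531., 424.])]
[array([216., 373.]), array([215., 405.])]
```

```bash
python3 -m crank '{"slide":[[0.05,0,1],[0.05,0,1],[0,0,0.5],[0,0,0.5],[0,0,0.5],[0,0,0.5],[0,0.05,0.8],[0,0.05,0.8],[0,0.05,0.8],[0,0.05,0.8],[0,0.05,0.5],[0,0,0]],"twist":[0,0,0,0,0,0,0,0,0,0,0,0],"claw":[0.3,0.3,0.3,0.3,0.3,0.3,0.3,0.3,0.3,0.3,0.3,0.3]}'
python3 - <<'E'
from h import *
show(F(67,-104,9))
im=cv2.cvtColor(snapshot("scene"),cv2.COLOR_RGB2BGR)
cv2.imwrite("pics/s6.png",cv2.resize(im[180:300,170:350],None,fx=4.4,fy=4.4,interpolation=cv2.INTER_CUBIC))
cv2.imwrite("pics/w6.png",cv2.cvtColor(snapshot("wrist"),cv2.COLOR_RGB2BGR))
E
```

```text
time_s: 9.45
tcp_pos: [593.8, 25.6, 181.7]
ee_rot: [0.487, 0.513, -0.487, 0.513]
force: [0.0, -1.6, 0.4]
finger_gap: 0.297
t 9.45 tcp [593.8  25.6 181.7] tip [593.7  25.6   8.3] tipF [ 63.8 -29.3   8.3] F [ 0.  -1.6  0.4] gap 0.297
axes x [-0.  0. -1.] y [ 0.999  0.052 -0.   ] z [ 0.052 -0.999 -0.   ] angle of tool y in feeder deg -0.09
slide cm [-0.07  0.33  7.47]
```

View pics/s6.png

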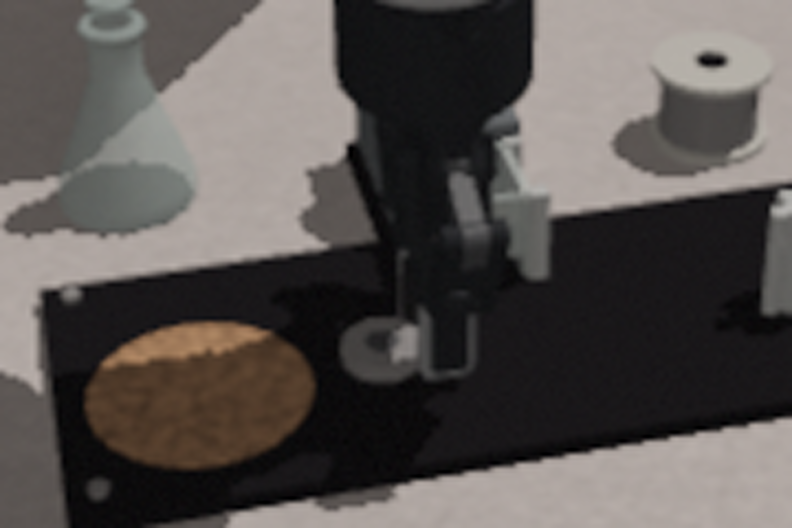

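View pics/w6.png

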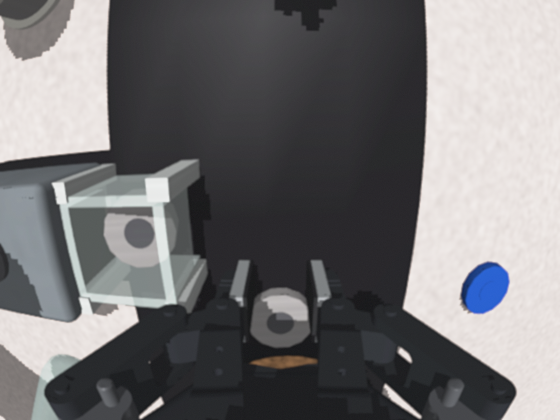

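The disc at wrist pixel (280,318) sits in the notch between the fingertips and is moving with them. I'll keep pushing.

```bash
python3 -m crank '{"slide":[[-0.05,0.03,0.4],[0,0.03,0.7],[0,0.03,0.8],[0,0.04,0.8],[0,0.04,0.8],[0,0.04,0.8],[0,0.04,0.8],[0,0.03,0.8],[0,0.03,0.7],[0,0.02,0.5],[0,0,0.3],[0,0,0.1]],"twist":[0,0,0,0,0,0,0,0,0,0,0,0],"claw":[0.3,0.3,0.3,0.3,0.3,0.3,0.3,0.3,0.3,0.3,0.3,0.3]}'
python3 -m crank '{"slide":[[0,0,0],[0,0,-0.4],[0,0,-1],[0,0,-2],[-3,0,-2],[-5,0,-2],[-5,0,-2],[0,0,0]],"twist":[0,0,0,0,0,0,0,0],"claw":[0.3,0.3,0.3,0.3,0.3,0.3,0.3,0.3]}'
python3 - <<'E'
from h import *
show()
im=cv2.cvtColor(snapshot("scene"),cv2.COLOR_RGB2BGR)
cv2.imwrite("pics/s7r.png",im)
cv2.imwrite("pics/s7.png",cv2.resize(im[170:300,170:400],None,fx=3.4,fy=3.4,interpolation=cv2.INTER_CUBIC))
t=cv2.cvtColor(snapshot("top"),cv2.COLOR_RGB2BGR);cv2.imwrite("pics/t7.png",cv2.resize(t[130:290,140:370],None,fx=3.4,fy=3.4,interpolation=cv2.INTER_CUBIC))
E
```

```text
time_s: 11.05
tcp_pos: [600.9, -48.8, 182.2]
ee_rot: [0.487, 0.513, -0.487, 0.513]
force: [-0.3, 1.0, -0.7]
finger_gap: 0.299
time_s: 12.05
tcp_pos: [596.8, 47.8, 316.4]
ee_rot: [0.488, 0.512, -0.484, 0.515]
force: [1.2, -0.5, 1.0]
finger_gap: 0.3
t 12.05 tcp [596.8  47.8 316.4] tip [598.  48. 143.] tipF [ 69.3  -7.1 143. ] F [ 1.2 -0.5  1. ] gap 0.3
axes x [ 0.007  0.001 -1.   ] y [0.998 0.055 0.007] z [ 0.055 -0.998 -0.001] angle of tool y in feeder deg 0.1
```

View pics/s7.png

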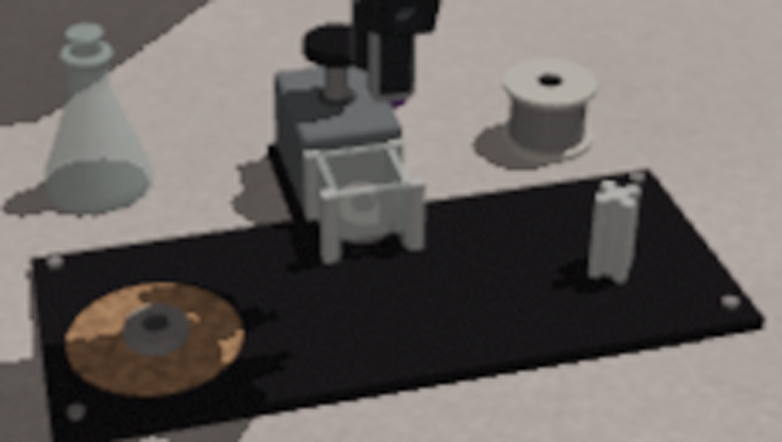

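View pics/t7.png

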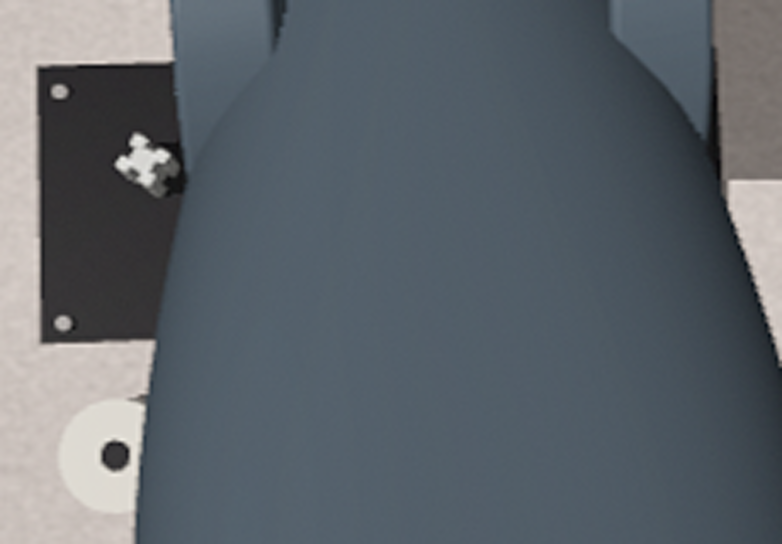

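```bash
python3 - <<'E'
from h import *
a=toF(ray("scene",170+155/3.4,170+322/3.4,16));b=toF(ray("scene",214.9,269.4,8))
print(a,b,np.linalg.norm((a-b)[:2]),"mm off; allowed 28")
E
```

```text
[  67.27343756 -124.47521637   16.        ] [  69.8074678  -126.56573248    8.        ] 3.285052036069807 mm off; allowed 28
```

```bash
python3 -c "
from plant import *
print(sign_off(), get_state()['time_s'])"
```

```text
the job is handed in; nothing more can be done
the job is handed in; nothing more can be done
```

The job is done and handed in. I pressed the plunger once, slowly, to its stop: fingertips at 74.9 mm with about 22 N. It ejected one disc, and the plunger came back up. With the fingers held part open at a fixed width, I then pushed the disc sideways along the apron onto the cork spot, without pinching or lifting it.

My last checks, at about 12 s of the 42 s allowed:
- **Disc position:** in the scene camera its centre is about 3 mm from the centre of the cork spot, and up to 28 mm would still leave it wholly on the cork.
- **Surroundings:** by eye, the plunger was up, the offcut, flask and spool looked undisturbed, and at least one disc was visible in the magazine. I did not count the two remaining discs separately.
- **Robot:** it was well clear, with the fingertips 143 mm above the bench and the force reading near zero.
- **Not confirmed or in disagreement:** the arm blocked the top camera's view of the disc at the end, so its final position rests on the scene camera alone. The two cameras differed by 3 mm on the position of the cork spot, well within the margin.

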